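# Clamp a clock wheel on the truing stand with its bayonet collar

## Task

Hang the brass clock wheel flat over the spindle of the green truing stand, so that it lies on the sprung seat, and let go of it; then put the knurled steel collar over the spindle, skirt down, and turn it until its hidden keyways drop over the cross pin. Press the collar fully home against the spring and finish while holding it there with the gripper, without letting go: it would spring back. Leave the loupe, the screwdriver and the little jar where they are.

Things in the scene. Friction and masses are not known exactly. Their poses are not given: they have to be found in the camera images.
- stand: Truing stand fixed to the bench; origin at the centre of its underside, on the spindle's axis, z up. Green base 110 x 110 mm, 20 mm high. On its axis stands a steel spindle of 20 mm diameter, its tip 84 mm above the bench; the top 7 mm are red and taper to 12 mm. Position and yaw vary.
- spindle_top (a point): Centre of the spindle's red tip, 84 mm above the bench, on the axis of the stand.
- cross_pin (a point): Middle of the brass cross pin through the spindle: 5 mm diameter, along the stand's y axis, 58 to 63 mm above the bench, standing out 5.5 mm on both sides (31 mm end to end). The sprung seat lies under it.
- seat (a joint): How far the sprung seat is pressed down, in m: 0 released, 0.007 at its hard stop. An aluminium disc of 52 mm diameter round the spindle, its top 40 mm above the bench when released. Spring: 6 N to start, 1500 N/m, 16.5 N at the stop; the weight of wheel and collar alone does not press it home.
- wheel: Loose flat brass toothed wheel (a ring): outer diameter 62 mm (65 over the teeth as seen), hole 37 mm, 8 mm thick, about 130 g. Origin at the centre of its underside, z along its axis. Lies flat on the bench at the start. Pinch it across the outer diameter from above.
- collar: Loose knurled steel collar standing on the bench skirt down, as it is to be fitted: outer diameter 48 mm, 36 mm high, about 160 g. Origin at the centre of its underside, z up. Skirt 34 mm wide inside passes over the cross pin. Pressed home: underside 41 mm, top 77 mm above the bench, the spindle's whole red tip showing. Keyed but not pressed, it rests on the wheel, underside at 48 mm.
- collar_ledge (a point): On the collar's axis, 10 mm above its underside, where the skirt ends and the bore narrows to 22.6 mm, up to the top. This ledge lands on the cross pin: collar underside then 53 mm, top 89 mm above the bench, red tip hidden.
- collar_keys (a point): On the collar's axis, 17 mm above its underside, amid its four blind keyways: 90 degrees apart, about 8 mm wide, from the ledge up 14 mm. They do not show outside or from above; their angle to the collar's axes is not told. One drops over the pin when within about 7 degrees of it, so a turn of at most 90 degrees either way finds one.
- loupe: Black eye loupe, 34 mm across, 32 mm high, origin under its centre. To be left alone.
- screwdriver: Screwdriver with red handle, 150 mm long, lying on the bench. To be left alone.
- tin: Small amber jar with metal cap, 56 mm across, 40 mm high, origin under its centre. To be left alone.
Things that resemble listed ones, but are neither listed nor needed, are in the scene too. What is shaped like the collar but pink is not meant. Several things have the shape of the wheel; the one meant has the colours described above.

How it is judged:
By the outcome, as a careful person would: the job done as asked, in the order asked, and still so for the second after the job is handed in, while the arm keeps its last pose, push and grip.
It also fails if it takes over 61 s, if anything falls off the work surface, if the arm or the gripper's body presses on something with over 40 N, if the wrist force passes 120 N, or if a joint passes its speed limit or range.

## Robot

A 6-joint arm with a two-finger parallel gripper is mounted at the origin on the work surface. World frame = base frame: x ahead of the robot, y to its left, z up, the work surface at z = 0. Lengths are in mm, angles in rad, forces in N, time in s.
With the tool pointing down it reaches from about 325 to 850 mm from the base axis. Payload 15.5 kg.
Tool frame: the origin (TCP) lies on the centre line of the jaws, within the pads' length; the fingertips stand 11 mm ahead of it and the grasp point (between the pads) lies 8 mm behind it; z points along the fingers, y is the line along which they close (so a half turn about z gives the same grasp; the last joint's range is limited). The gripper opens to 91 mm and grips with 3 to 60 N. Pads are 32 mm wide; open, the fingers measure 118 mm over their backs; the gripper's body (76 mm by 178 mm) begins 60 mm behind the grasp point.
Start: joints at [1.222, 0.494, 1.345, -0, 1.302, -0.096], TCP at [156.318, 605.137, 224.915] pointing down, gripper open.
Joint ranges: [-2.91, 2.91], [-0.82, 2.16], [0.22, 2.67], [-1.22, 4.37], [0.12, 2.79], [-3.08, 3.08]. Speed limits (rad/s): [1.89, 1.89, 2.57, 3.01, 3.01, 3.01].

## Interface

Orientations are given as a unit quaternion [w, x, y, z].
In Python, from cell import ctrl gives the robot as it stands. The module is installed in compiled form; this text tells all that it offers.
- The arm moves only by the tool drive_tool, never from a script. Its argument "moves" is a list of rows, each an object of numbers: "wx", "wy", "wz": the turn, a rotation vector about the tool's x, y, z in degrees; "dx", "dy", "dz": the shift along the tool's x, y, z in m; "hand": the finger opening in m, from 0 to 0.0912. In form: [{"wx": .., "wy": .., "wz": .., "dx": .., "dy": .., "dz": .., "hand": ..}, ...]. A call has 1 to 20 rows; each row is the pose to reach, as a shift and turn from the pose commanded when the call began, along the tool's axes at that moment; what a row does not reach only later rows make up. A row lasts 1/8 s, in which the tool goes at most 62.5 mm and 10.7 degrees, less where a joint would pass 70% of its speed; a pose out of reach is approached as far as the arm can. A call with a gripper value outside its range is refused whole. The fingers move at their own pace and stop on an object; the grip force is fixed at half the most. Time passes only in rows, so rows that repeat a pose let the fingers close. It gives the time, the measured TCP pose, the force, the opening and the grip force at its end, in the units of the state.
- ctrl.observe(): the state, without advancing time (a new reading comes with each control period).
- ctrl.read_camera(name): name is "scene" or "top" or "wrist"; returns a dict with "pixels" (420x560x3 uint8, red, green, blue), "fov_y" (degrees; the focal length in pixels is half the picture's height over the tangent of half this angle, whatever the lens; pixels are square), "cx", "cy" (the principal point, pixels), "R" (3x3) and "t" (3): a world point X has camera coordinates R X + t. Camera axes: x right, y down, z forward; pixel columns grow to the right and rows downward; lengths in mm; the calibration is good to about 2 mm. The wrist camera is an equidistant fisheye: a pixel r from the principal point sees the ray r / f radians off the axis. A picture is of the moment at which its call begins. There is no depth.
- ctrl.close_job(): hands the job in; it is judged then, once.
The state is a dict: "time_s": time; "q": joint angles; "dq": joint speeds; "effort": joint torques, N m; "tool_pos": TCP position; "eef_rot": TCP orientation; "force": force on the tool from outside, world axes, zero at the start; "moment": the same for the moment, N m; "finger_gap": opening from 0.0 (shut) to 1.0 (fully open); "finger_force": force on a finger pad.
Only numpy, scipy, OpenCV 4.12 (cv2) and the standard library are available. Lean on these libraries where they do the work, as an engineer would, in place of code of your own. Each camera call takes 0.05 s, during which the arm holds its last target. There are 200 camera calls.

## Working session

There is one attempt and no reset: what is moved stays moved. The work goes in short steps, Python scripts to look and compute and a tool call to move; the robot and the scene stay as the last step left them, time stands still between calls to the robot, and variables do not carry over. Pictures are saved under pics/ and viewed, at most 10 in all, crops included, and the job is handed in when it is done.

Besides the shell and the picture viewer there is one more tool, called after "Emit:" as name(argument=value, ...), one argument or row to a line, values as JSON. drive_tool: Moves the arm, as the interface text tells. Its arguments: {"type":"object","properties":{"moves":{"type":"array","items":{"type":"object","properties":{"wx":{"type":"number"},"wy":{"type":"number"},"wz":{"type":"number"},"dx":{"type":"number"},"dy":{"type":"number"},"dz":{"type":"number"},"hand":{"type":"number"}}}}},"required":["moves"]}

```bash
mkdir -p pics
cat > h.py <<'E'
import numpy as np, cv2
from cell import ctrl
from scipy.spatial.transform import Rotation as Ro
def cam(n):
    return ctrl.read_camera(n)
def save(c,name,scale=1,crop=None):
    p=c["pixels"][:,:,::-1]
    if crop: x0,y0,x1,y1=crop; p=p[y0:y1,x0:x1]
    cv2.imwrite("pics/"+name,cv2.resize(p,None,fx=scale,fy=scale,interpolation=cv2.INTER_CUBIC))
def ray(c,u,v,fish=False):
    f=c["pixels"].shape[0]/2/np.tan(np.radians(c["fov_y"])/2)
    x,y=u-c["cx"],v-c["cy"]
    if fish:
        r=np.hypot(x,y); th=r/f; d=np.array([x/r*np.sin(th),y/r*np.sin(th),np.cos(th)]) if r>0 else np.array([0,0,1.])
    else: d=np.array([x/f,y/f,1.])
    R=np.array(c["R"]); t=np.array(c["t"])
    return -R.T@t, R.T@d
def onz(c,u,v,z,fish=False):
    o,d=ray(c,u,v,fish); return o+d*(z-o[2])/d[2]
def proj(c,X,fish=False):
    f=c["pixels"].shape[0]/2/np.tan(np.radians(c["fov_y"])/2)
    p=np.array(c["R"])@np.array(X,float)+np.array(c["t"])
    if fish:
        r=np.hypot(p[0],p[1]); th=np.arctan2(r,p[2]); return np.array([c["cx"]+f*th*p[0]/r,c["cy"]+f*th*p[1]/r])
    return np.array([c["cx"]+f*p[0]/p[2],c["cy"]+f*p[1]/p[2]])
def tool():
    s=ctrl.observe(); w,x,y,z=s["eef_rot"]; return s,np.array(s["tool_pos"]),Ro.from_quat([x,y,z,w]).as_matrix()
E
python3 - <<'E'
from h import *
a=cam("top");b=cam("scene")
cv2.imwrite("pics/a.png",np.vstack([a["pixels"],b["pixels"]])[:,:,::-1][:, :])
im=np.hstack([a["pixels"],b["pixels"]])[:,:,::-1]
save(a,"top.png",1.42);save(b,"scene.png",1.42)
for c in(a,b): print(c["fov_y"],c["cx"],c["cy"],-np.array(c["R"]).T@c["t"])
s,p,R=tool();print(s["time_s"],p,R.round(3).tolist(),s["force"],s["finger_gap"])
E
```

```text
44.25902427334777 275.0521007961872 213.37861054106705 [ 319.9151209    -9.57734304 1241.56345271]
43.61167344285967 270.127283899269 210.87486387954888 [1003.706257   -209.06977977  910.62884782]
0.1 [156.21342681 604.84843018 224.3946822 ] [[-0.968, 0.25, -0.0], [0.25, 0.968, -0.001], [0.0, -0.001, -1.0]] [-0.07106183 -0.66772302  0.43410742] 0.9985627857570505
```

View pics/top.png

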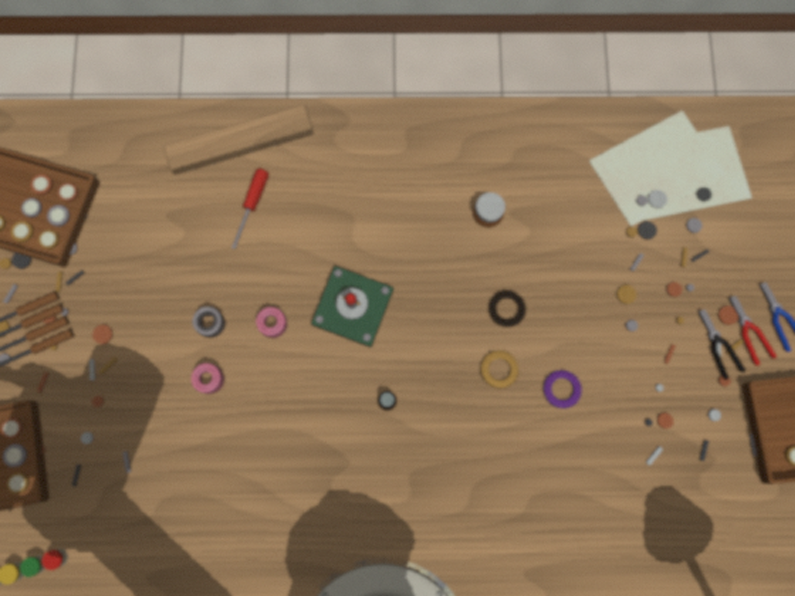

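View pics/scene.png

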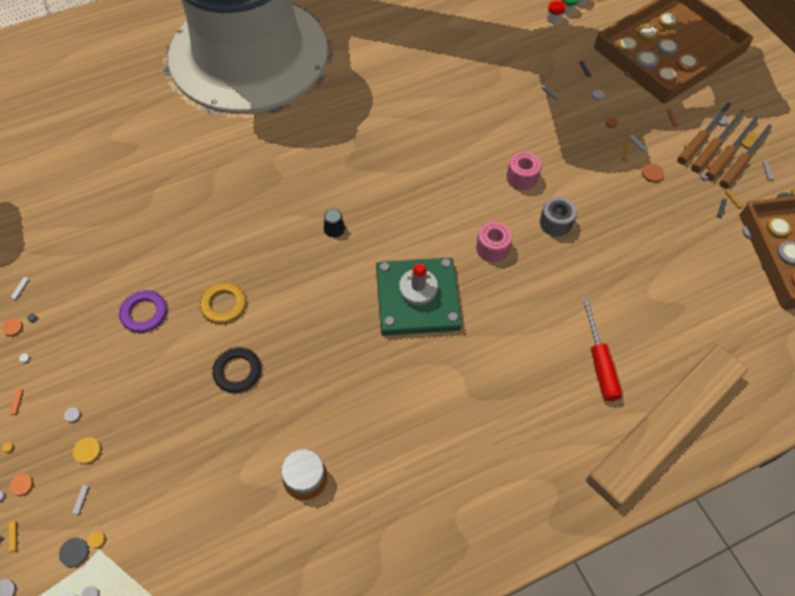

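Top view, in 1.42x pixels. Wheel shapes: black (506,308), brass/yellow (499,369) and purple (562,389). The brass one fits the description. Collar shapes: grey steel (208,321), pink (271,321) and pink (206,377). The grey one fits. The stand is at (352,303), the loupe at (387,399), the jar at (489,207) and the screwdriver at (250,205). Next I measure them and confirm both choices in one crop.

```bash
cat > m.py <<'E'
from h import *
def blob(c,mask,near,rad=40):
    m=mask.astype(np.uint8); yy,xx=np.mgrid[:m.shape[0],:m.shape[1]]
    m[(np.hypot(xx-near[0],yy-near[1])>rad)]=0
    cs,_=cv2.findContours(m,cv2.RETR_EXTERNAL,cv2.CHAIN_APPROX_NONE)
    k=max(cs,key=cv2.contourArea); return k
def hsv(c): return cv2.cvtColor(c["pixels"],cv2.COLOR_RGB2HSV).astype(int)
E
python3 - <<'E'
from m import *
for n,sc in(("top",{"w":(352,260),"g":(248,214),"c":(146,226)}),("scene",{"w":(157,213),"g":(295,208),"c":(394,152)})):
    c=cam(n);h=hsv(c);H,S,V=h[...,0],h[...,1],h[...,2]
    print(n,"px wheel",h[int(sc["w"][1]),int(sc["w"][0])-12],"bg",h[int(sc["w"][1])+25,int(sc["w"][0])])
    mw=(H>=17)&(H<=28)&(S>125)
    kw=blob(c,mw,sc["w"],25); e=cv2.minEnclosingCircle(kw); el=cv2.fitEllipse(kw)
    print("wheel",e,el,onz(c,*el[0],6).round(1))
    mg=(H>55)&(H<90)&(S>90)
    kg=blob(c,mg,sc["g"],45); rect=cv2.minAreaRect(kg)
    print("green",rect,onz(c,*rect[0],20).round(1))
    box=np.array([onz(c,*p,20)[:2] for p in cv2.boxPoints(rect)]); print(box.round(1).tolist())
    mr=((H<8)|(H>172))&(S>130); kr=blob(c,mr,sc["g"],25); M=cv2.moments(kr); rc=(M['m10']/M['m00'],M['m01']/M['m00'])
    print("red",rc,cv2.contourArea(kr),onz(c,*rc,82).round(1))
    mc=(S<75); kc=blob(c,mc,sc["c"],24); e2=cv2.fitEllipse(kc); print("collar",e2,cv2.boundingRect(kc),onz(c,*e2[0],36).round(1),onz(c,*e2[0],18).round(1))
    if n=="top":
        p=c["pixels"][:,:,::-1]
        a=cv2.resize(p[190:290,100:230],None,fx=3,fy=3,interpolation=cv2.INTER_CUBIC);b=cv2.resize(p[190:290,310:440],None,fx=3,fy=3,interpolation=cv2.INTER_CUBIC)
        cv2.imwrite("pics/crop.png",np.hstack([a,b]))
E
```

```text
top px wheel [ 19 146 148] bg [ 16 101 146]
wheel ((351.0, 260.0), 13.453723907470703) ((351.2890930175781, 259.7003173828125), (25.004926681518555, 26.110048294067383), 139.0047607421875) [ 449.4 -198.8    6. ]Traceback (most recent call last):
  File "<stdin>", line 9, in <module>
  File "m.py", line 6, in blob
    k=max(cs,key=cv2.contourArea); return k
ValueError: max() iterable argument is empty
```

```bash
cat > m1.py <<'E'
from m import *
for n,sc in(("top",{"w":(352,260),"g":(248,214),"c":(146,226)}),("scene",{"w":(157,213),"g":(295,208),"c":(394,152)})):
    c=cam(n);h=hsv(c);H,S,V=h[...,0],h[...,1],h[...,2]
    if n=="top": print("green px",h[235,248],"collar px",h[226,137],"bg",h[245,165])
    mw=(H>=17)&(H<=28)&(S>125)
    kw=blob(c,mw,sc["w"],25); el=cv2.fitEllipse(kw)
    print("wheel",el,onz(c,*el[0],6).round(1))
    mg=(H>35)&(H<95)&(S>60)&(V<120)
    kg=blob(c,mg,sc["g"],45); rect=cv2.minAreaRect(kg)
    print("green",rect,onz(c,*rect[0],20).round(1))
    box=np.array([onz(c,*p,20)[:2] for p in cv2.boxPoints(rect)]); print(box.round(1).tolist())
    mr=((H<8)|(H>172))&(S>130); kr=blob(c,mr,sc["g"],25); M=cv2.moments(kr); rc=(M['m10']/M['m00'],M['m01']/M['m00'])
    print("red",rc,cv2.contourArea(kr),onz(c,*rc,82).round(1))
    mc=(S<75); kc=blob(c,mc,sc["c"],24); e2=cv2.fitEllipse(kc); print("collar",e2,cv2.boundingRect(kc),onz(c,*e2[0],36).round(1),onz(c,*e2[0],18).round(1))
    if n=="top":
        p=c["pixels"][:,:,::-1]
        a=cv2.resize(p[190:290,100:230],None,fx=3,fy=3,interpolation=cv2.INTER_CUBIC);b=cv2.resize(p[190:290,310:440],None,fx=3,fy=3,interpolation=cv2.INTER_CUBIC)
        cv2.imwrite("pics/crop.png",np.hstack([a,b]))
E
python3 m1.py
```

```text
green px [69 80 86] collar px [  0  11 121] bg [ 16 101 151]
wheel ((351.3765563964844, 259.7401428222656), (25.184621810913086, 26.233198165893555), 123.69804382324219) [ 449.3 -199.     6. ]
green ((247.55477905273438, 215.0205535888672), (45.06084442138672, 44.35859680175781), 20.556045532226562) [557.3  49.6  20. ]
[[526.3, 118.7], [628.6, 82.2], [588.6, -20.2], [487.5, 17.6]]
red (246.48677248677248, 210.18518518518516) 31.5 [556.5  49.1  82. ]
collar ((146.05747985839844, 225.91671752929688), (20.7022762298584, 22.34585952758789), 120.55745697021484) (135, 215, 23, 22) [529.3 288.7  36. ] [532.5 293.2  18. ]
wheel ((156.39772033691406, 212.62139892578125), (29.93619728088379, 34.04492950439453), 70.56407165527344) [ 452.2 -200.     6. ]
green ((294.5913391113281, 208.27919006347656), (51.511619567871094, 56.712650299072266), 85.91438293457031) [566.5  46.9  20. ]
[[492.1, 16.7], [531.9, 123.5], [637.2, 75.7], [599.2, -25.3]]
red (295.0, 190.0) 56.0 [562.5  47.1  82. ]
collar ((392.742431640625, 151.9557342529297), (23.53112030029297, 28.074054718017578), 19.74966049194336) (381, 139, 25, 28) [541.5 281.9  36. ] [532. 292.  18.]
```

View pics/crop.png

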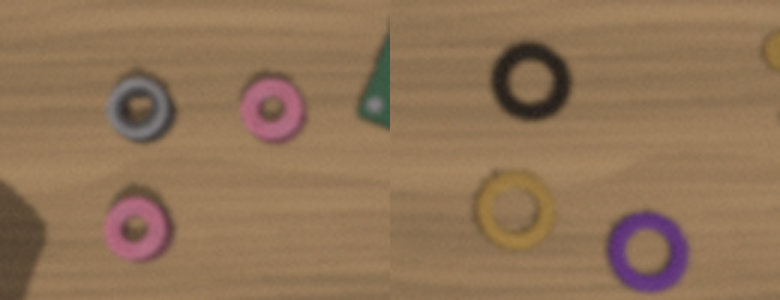

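The crop confirms the brass wheel at crop (515,210) and the grey steel collar at crop (140,108). The neighbours are pink collars and black and purple rings. The stand is at about (558,48), the wheel at about (450,-199) and the collar at about (532,290). Next I work out the moves for a look at each one from near.

```bash
cat >> h.py <<'E'
def go(x,y,z,yaw=None):
    """print tool-frame row to reach world xyz, finger line yaw (deg, tool y axis)"""
    s,p,R=tool(); d=R.T@(np.array([x,y,z])-p); cur=np.degrees(np.arctan2(R[1,1],R[0,1]))
    print("now",p.round(1),"yaw %.1f t %.1f F"%(cur,s["time_s"]),np.round(s["force"],1),"gap %.3f q6 %.2f"%(s["finger_gap"],s["q"][5]))
    print("row d",(d/1000).round(4), "wz",None if yaw is None else round(((cur-yaw+180)%360)-180,1))
E
python3 - <<'E'
from h import *
c=cam("wrist");s,p,R=tool()
C=-np.array(c["R"]).T@c["t"]; print("cam in tool",R.T@(C-p),"axes",(np.array(c["R"])@R).round(2).tolist(),c["fov_y"])
go(532,290,200,34)
E
```

```text
cam in tool [  68.63461123   -0.56594479 -159.64550811] axes [[-0.0, 1.0, 0.0], [-0.97, -0.0, -0.25], [-0.25, -0.0, 0.97]] 65.70646984690485
now [156.3 605.  224.7] yaw 75.5 t 0.3 F [-0.4 -0.3  0.3] gap 0.999 q6 -0.10
row d [-0.4426 -0.2111  0.0248] wz 41.5
```

Emit:
drive_tool(
  moves=[
    {"dx": -0.06,"dy": -0.03,"dz": 0.0,"wz": 6},
    {"dx": -0.111,"dy": -0.053,"dz": 0.006,"wz": 11},
    {"dx": -0.166,"dy": -0.079,"dz": 0.01,"wz": 16},
    {"dx": -0.221,"dy": -0.106,"dz": 0.015,"wz": 21},
    {"dx": -0.276,"dy": -0.132,"dz": 0.02,"wz": 26},
    {"dx": -0.332,"dy": -0.158,"dz": 0.025,"wz": 31},
    {"dx": -0.387,"dy": -0.185,"dz": 0.025,"wz": 36},
    {"dx": -0.443,"dy": -0.211,"dz": 0.025,"wz": 41.5},
    {"dx": -0.443,"dy": -0.211,"dz": 0.025,"wz": 41.5},
    {"dx": -0.443,"dy": -0.211,"dz": 0.025,"wz": 41.5},
  ],
)

```text
validation failed for argument at $.mo...
```

```bash
cat > w.py <<'E'
import sys
from m import *
c=cam("wrist"); save(c,sys.argv[1],1.0)
go(558,48.5,200,0)
for n,X in(("collar",(532,290,36)),("stand",(558,48.5,84))): print(n,proj(c,X,True))
h=hsv(c); H,S,V=h[...,0],h[...,1],h[...,2]
kc=blob(c,S<50,proj(c,(532,290,36),True),90); e=cv2.fitEllipse(kc); print(e,cv2.boundingRect(kc),onz(c,*e[0],36,True))
E
python3 w.py w1.png
```

```text
now [156.3 605.1 224.8] yaw 75.5 t 0.3 F [-1.3  0.6  0. ] gap 1.000 q6 -0.10
row d [-0.5282 -0.4384  0.0249] wz 75.5
collar [161.71647554 438.8516193 ]
stand [ 66.96515023 455.90408085]
((178.80320739746094, 368.0437927246094), (31.7781982421875, 93.99777221679688), 105.98807525634766) (121, 349, 109, 42) [362.94857776 403.92231341  36.        ]
```

View pics/w1.png

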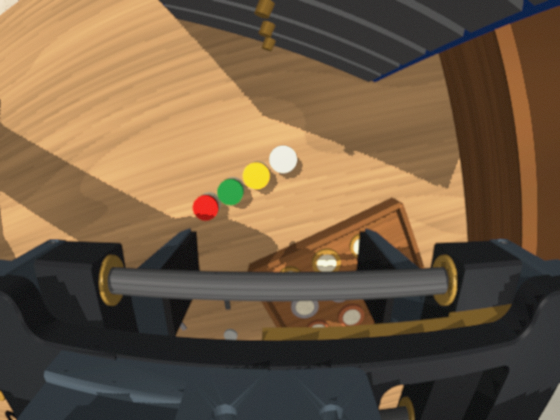

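The move was refused, so the arm hasn't moved. The wrist picture shows the jaws at (160,280) and (390,280) over the parts tray. I retry with every field filled in.

Emit:
drive_tool(
  moves=[
    {"wx": 0,"wy": 0,"wz": 6,"dx": -0.055,"dy": -0.026,"dz": 0,"hand": 0.09},
    {"wx": 0,"wy": 0,"wz": 11,"dx": -0.111,"dy": -0.053,"dz": 0.006,"hand": 0.09},
    {"wx": 0,"wy": 0,"wz": 16,"dx": -0.166,"dy": -0.079,"dz": 0.01,"hand": 0.09},
    {"wx": 0,"wy": 0,"wz": 21,"dx": -0.221,"dy": -0.106,"dz": 0.015,"hand": 0.09},
    {"wx": 0,"wy": 0,"wz": 26,"dx": -0.276,"dy": -0.132,"dz": 0.02,"hand": 0.09},
    {"wx": 0,"wy": 0,"wz": 31,"dx": -0.332,"dy": -0.158,"dz": 0.025,"hand": 0.09},
    {"wx": 0,"wy": 0,"wz": 36,"dx": -0.387,"dy": -0.185,"dz": 0.025,"hand": 0.09},
    {"wx": 0,"wy": 0,"wz": 41.5,"dx": -0.443,"dy": -0.211,"dz": 0.025,"hand": 0.09},
    {"wx": 0,"wy": 0,"wz": 41.5,"dx": -0.443,"dy": -0.211,"dz": 0.025,"hand": 0.09},
    {"wx": 0,"wy": 0,"wz": 41.5,"dx": -0.443,"dy": -0.211,"dz": 0.025,"hand": 0.09},
  ],
)

```text
time_s: 1.6
tool_pos: [532.2, 289.9, 199.7]
eef_rot: [-0.0, 0.469, 0.883, -0.0]
force: [-0.7, 0.3, -1.0]
finger_gap: 0.986
finger_force: 0.0
```

```bash
python3 w.py w2.png
```

```text
now [531.8 290.5 199.8] yaw 34.1 t 1.6 F [0.1 0.8 0.8] gap 0.985 q6 -0.19
row d [-2.151e-01 -1.138e-01 -2.000e-04] wz 34.1
collar [277.22018418 199.39743657]
stand [181.78625565 386.6304851 ]
((276.10992431640625, 197.47811889648438), (44.31623458862305, 46.77806854248047), 2.1802103519439697) (254, 174, 45, 48) [529.95279745 291.02246628  36.        ]
```

View pics/w2.png

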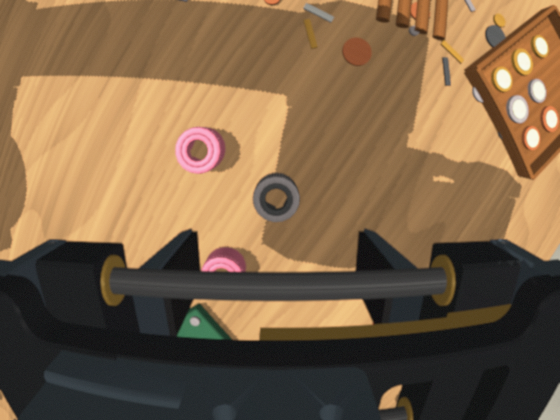

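The collar shows clear between the jaws at (276,198), with pink ones at (199,150) and (223,262). Collar estimate is about (530.5,291). Now on to the stand.

Emit:
drive_tool(
  moves=[
    {"wx": 0,"wy": 0,"wz": 7,"dx": -0.043,"dy": -0.023,"dz": 0,"hand": 0.09},
    {"wx": 0,"wy": 0,"wz": 14,"dx": -0.086,"dy": -0.046,"dz": 0,"hand": 0.09},
    {"wx": 0,"wy": 0,"wz": 21,"dx": -0.129,"dy": -0.068,"dz": 0,"hand": 0.09},
    {"wx": 0,"wy": 0,"wz": 28,"dx": -0.172,"dy": -0.091,"dz": 0,"hand": 0.09},
    {"wx": 0,"wy": 0,"wz": 34,"dx": -0.215,"dy": -0.114,"dz": 0,"hand": 0.09},
    {"wx": 0,"wy": 0,"wz": 34,"dx": -0.215,"dy": -0.114,"dz": 0,"hand": 0.09},
    {"wx": 0,"wy": 0,"wz": 34,"dx": -0.215,"dy": -0.114,"dz": 0,"hand": 0.09},
  ],
)

```text
time_s: 2.52
tool_pos: [557.8, 49.2, 200.0]
eef_rot: [-0.0, 0.706, 0.708, 0.0]
force: [0.2, -0.5, 0.3]
finger_gap: 0.99
finger_force: 0.0
```

```bash
cat > st.py <<'E'
from m import *
c=cam("wrist"); save(c,"w3.png",1.0)
h=hsv(c); H,S,V=h[...,0],h[...,1],h[...,2]
pr=proj(c,(558,48.5,84),True); print("pred",pr)
kr=blob(c,((H<8)|(H>172))&(S>130),pr,40); (u,v),_,_=e=cv2.fitEllipse(kr); print("red",e,onz(c,u,v,81,True).round(1))
mg=(H>50)&(H<95)&(S>60); kg=blob(c,mg,proj(c,(558,48.5,20),True),130)
hull=cv2.convexHull(kg)[:,0,:]; P=np.array([onz(c,a,b,20,True)[:2] for a,b in hull],np.float32)
print("green",cv2.minAreaRect(P))
go(450,-199,200,-24)
E
python3 st.py
```

```text
pred [276.63625534 212.16196897]
red ((277.03515625, 211.53445434570312), (19.013553619384766, 19.863740921020508), 10.694156646728516) [558.3  48.3  81. ]
green ((558.8321533203125, 47.63053894042969), (107.57736206054688, 107.12377166748047), 68.87638854980469)
now [557.9  49.5 200. ] yaw 0.2 t 2.6 F [ 0.6 -0.4 -1.1] gap 0.984 q6 -0.02
row d [-2.482e-01 -1.085e-01 -1.000e-04] wz 24.2
```

View pics/w3.png

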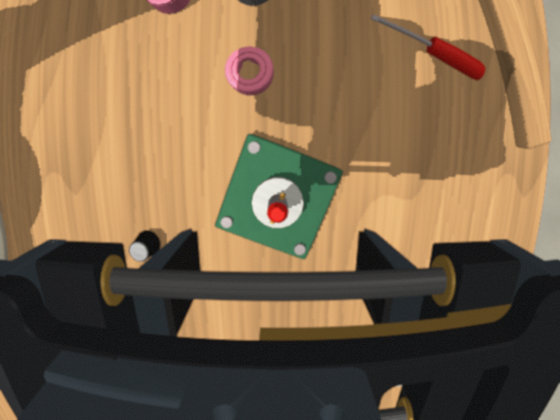

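The red tip shows at (277,212) on the green base, with a pin end at (283,195). The stand's centre is about (558.4,48.1) and the pin lies at about 69° in the world. Next, the wheel.

Emit:
drive_tool(
  moves=[
    {"wx": 0,"wy": 0,"wz": 5,"dx": -0.05,"dy": -0.022,"dz": 0,"hand": 0.09},
    {"wx": 0,"wy": 0,"wz": 10,"dx": -0.1,"dy": -0.044,"dz": 0.01,"hand": 0.09},
    {"wx": 0,"wy": 0,"wz": 15,"dx": -0.15,"dy": -0.066,"dz": 0.03,"hand": 0.09},
    {"wx": 0,"wy": 0,"wz": 20,"dx": -0.2,"dy": -0.088,"dz": 0.06,"hand": 0.09},
    {"wx": 0,"wy": 0,"wz": 24,"dx": -0.248,"dy": -0.1085,"dz": 0.09,"hand": 0.09},
    {"wx": 0,"wy": 0,"wz": 24,"dx": -0.248,"dy": -0.1085,"dz": 0.09,"hand": 0.09},
    {"wx": 0,"wy": 0,"wz": 24,"dx": -0.248,"dy": -0.1085,"dz": 0.09,"hand": 0.09},
  ],
)

```text
time_s: 3.45
tool_pos: [450.3, -198.9, 110.1]
eef_rot: [-0.0, 0.838, 0.545, 0.0]
force: [-0.4, 0.2, 0.6]
finger_gap: 0.989
finger_force: 0.0
```

```bash
cat > wh.py <<'E'
from m import *
c=cam("wrist"); save(c,"w4.png",1.0)
h=hsv(c); H,S,V=h[...,0],h[...,1],h[...,2]
pr=proj(c,(450,-199,8),True); print("pred",pr)
y,x=int(pr[1]),int(pr[0]); print(h[y,x-40:x-15:4].tolist(),h[y,x].tolist())
kw=blob(c,(H>=18)&(H<=30)&(S>130),pr,70)
P=np.array([onz(c,a,b,8,True)[:2] for a,b in kw[:,0,:]],np.float32)
print("wheel",cv2.fitEllipse(P),cv2.minEnclosingCircle(P))
go(450,-199,14)
E
python3 wh.py
```

```text
pred [275.68034974 216.23519188]
[[16, 125, 204], [17, 145, 193], [22, 163, 247], [21, 166, 246], [20, 169, 237], [18, 154, 139], [15, 124, 212]] [16, 125, 220]
wheel ((449.98223876953125, -201.0907745361328), (62.831199645996094, 63.005279541015625), 106.05411529541016) ((449.741943359375, -201.33859252929688), 32.711639404296875)
now [ 450.6 -198.8  110.4] yaw -23.8 t 3.5 F [0.  0.  0.6] gap 0.987 q6 -0.12
row d [-0.0005 -0.0006  0.0964] wz None
```

View pics/w4.png

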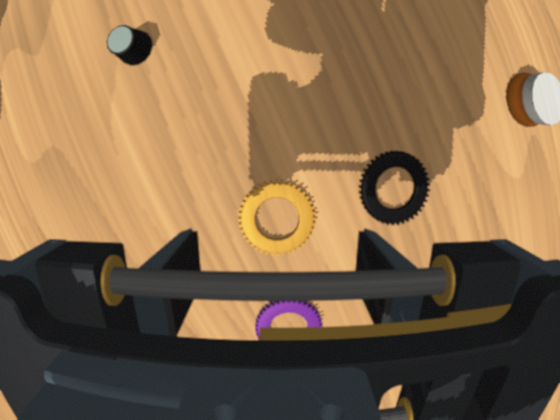

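The brass wheel shows at (277,217), with black at (394,187) and purple at (290,318). Wheel centre is about (450,-201). I descend and pinch it.

Emit:
drive_tool(
  moves=[
    {"wx": 0,"wy": 0,"wz": 0,"dx": -0.002,"dy": 0.0005,"dz": 0.03,"hand": 0.09},
    {"wx": 0,"wy": 0,"wz": 0,"dx": -0.002,"dy": 0.0005,"dz": 0.06,"hand": 0.09},
    {"wx": 0,"wy": 0,"wz": 0,"dx": -0.002,"dy": 0.0005,"dz": 0.085,"hand": 0.09},
    {"wx": 0,"wy": 0,"wz": 0,"dx": -0.002,"dy": 0.0005,"dz": 0.096,"hand": 0.09},
    {"wx": 0,"wy": 0,"wz": 0,"dx": -0.002,"dy": 0.0005,"dz": 0.096,"hand": 0.09},
    {"wx": 0,"wy": 0,"wz": 0,"dx": -0.002,"dy": 0.0005,"dz": 0.096,"hand": 0.05},
    {"wx": 0,"wy": 0,"wz": 0,"dx": -0.002,"dy": 0.0005,"dz": 0.096,"hand": 0.05},
    {"wx": 0,"wy": 0,"wz": 0,"dx": -0.002,"dy": 0.0005,"dz": 0.096,"hand": 0.05},
    {"wx": 0,"wy": 0,"wz": 0,"dx": -0.002,"dy": 0.0005,"dz": 0.096,"hand": 0.05},
  ],
)

```text
time_s: 4.62
tool_pos: [449.5, -202.1, 14.3]
eef_rot: [0.0, 0.839, 0.545, 0.0]
force: [-1.4, 0.2, 8.2]
finger_gap: 0.657
finger_force: 30.0
```

Emit:
drive_tool(
  moves=[
    {"wx": 0,"wy": 0,"wz": 0,"dx": 0,"dy": 0,"dz": -0.015,"hand": 0.05},
    {"wx": 0,"wy": 0,"wz": 0,"dx": 0,"dy": 0,"dz": -0.05,"hand": 0.05},
    {"wx": 0,"wy": 0,"wz": 0,"dx": 0,"dy": 0,"dz": -0.1,"hand": 0.05},
    {"wx": 0,"wy": 0,"wz": 0,"dx": 0,"dy": 0,"dz": -0.12,"hand": 0.05},
    {"wx": 0,"wy": 0,"wz": 0,"dx": 0,"dy": 0,"dz": -0.12,"hand": 0.05},
    {"wx": 0,"wy": 0,"wz": 0,"dx": 0,"dy": 0,"dz": -0.12,"hand": 0.05},
  ],
)

```text
time_s: 5.38
tool_pos: [449.0, -201.7, 133.4]
eef_rot: [-0.0, 0.839, 0.545, -0.0]
force: [-0.1, 0.7, -1.9]
finger_gap: 0.664
finger_force: 30.0
```

```bash
cat > held.py <<'E'
import sys
from m import *
c=cam("wrist"); save(c,sys.argv[1],1.4)
h=hsv(c); H,S,V=h[...,0],h[...,1],h[...,2]
s,p,R=tool()
zw=p[2]-10+4  # wheel top: fingertips ~3.3 above underside
C=p.copy(); C[2]=zw; pr=proj(c,C,True); print("pred",pr,"gap",s["finger_gap"],s["force"])
kw=blob(c,(H>=18)&(H<=30)&(S>130),pr,90)
P=np.array([onz(c,a,b,zw,True) for a,b in kw[:,0,:]]); L=(P-p)@R
print("bbox tool",L.min(0).round(1),L.max(0).round(1)); print(cv2.fitEllipse(L[:,:2].astype(np.float32)))
go(558.4,48.1,130,10)
E
python3 held.py w5.png
```

```text
pred [274.97259244 260.48754944] gap 0.6586367028279448 [-0.28095411  0.06217984 -1.6935723 ]
bbox tool [ -7.2 -29.5   5.9] [33.5 32.3  6.1]
((8.518651962280273, 1.4799432754516602), (45.934452056884766, 58.7962760925293), 0.2463243156671524)
now [ 448.8 -201.7  133.1] yaw -24.0 t 5.4 F [-0.3  0.1 -1.7] gap 0.659 q6 -0.12
row d [ 0.2727 -0.0015  0.0031] wz -34.0
```

View pics/w5.png

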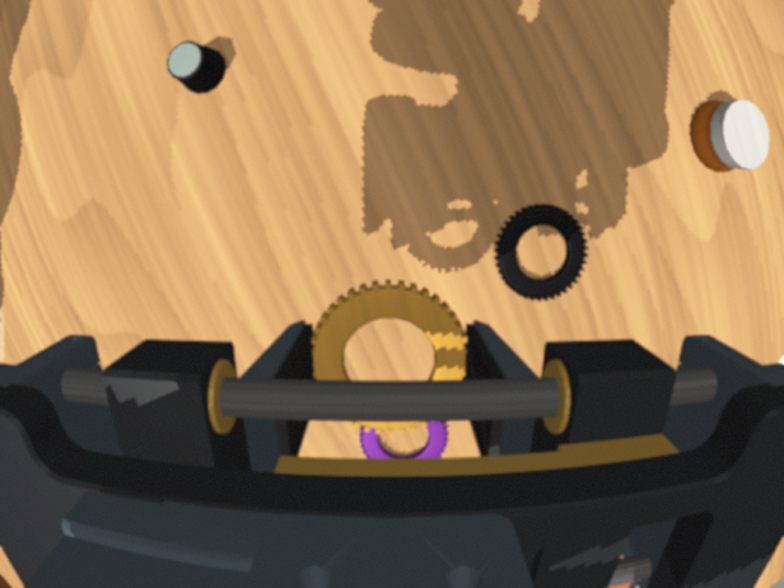

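The brass wheel is held flat, centred near (390,360), about 1 mm forward in the tool frame. I carry it over the spindle.

Emit:
drive_tool(
  moves=[
    {"wx": 0,"wy": 0,"wz": -4,"dx": 0.045,"dy": 0,"dz": 0,"hand": 0.05},
    {"wx": 0,"wy": 0,"wz": -8,"dx": 0.09,"dy": 0,"dz": 0,"hand": 0.05},
    {"wx": 0,"wy": 0,"wz": -12,"dx": 0.136,"dy": -0.001,"dz": 0,"hand": 0.05},
    {"wx": 0,"wy": 0,"wz": -16,"dx": 0.181,"dy": -0.002,"dz": 0,"hand": 0.05},
    {"wx": 0,"wy": 0,"wz": -20,"dx": 0.226,"dy": -0.002,"dz": 0,"hand": 0.05},
    {"wx": 0,"wy": 0,"wz": -24,"dx": 0.2715,"dy": -0.0025,"dz": 0.02,"hand": 0.05},
    {"wx": 0,"wy": 0,"wz": -24,"dx": 0.2715,"dy": -0.0025,"dz": 0.02,"hand": 0.05},
    {"wx": 0,"wy": 0,"wz": -24,"dx": 0.2715,"dy": -0.0025,"dz": 0.02,"hand": 0.05},
  ],
)

```text
time_s: 6.42
tool_pos: [556.8, 46.9, 113.0]
eef_rot: [-0.001, 0.707, 0.707, -0.001]
force: [-0.7, 0.2, -1.3]
finger_gap: 0.66
finger_force: 30.0
```

```bash
cat > ck.py <<'E'
from m import *
c=cam("wrist"); h=hsv(c); H,S,V=h[...,0],h[...,1],h[...,2]
s,p,R=tool(); print(p,s["force"])
pr=proj(c,(557.5,48,82),True); m=((H<8)|(H>172))&(S>130)
k=blob(c,m,pr,30); x,y,w,hh=cv2.boundingRect(k); print("pred",pr,"red",x,y,w,hh,cv2.contourArea(k))
zw=p[2]-6.3; kw=blob(c,(H>=17)&(H<=30)&(S>130),proj(c,(*p[:2],zw),True),100)
L=(np.array([onz(c,a,b,zw,True) for a,b in kw[:,0,:]])-p)@R
print("wheel tool",L.min(0).round(1),L.max(0).round(1)); print("red tool",((onz(c,x+w/2,y+hh/2,82,True)-p)@R).round(1))
p2=c["pixels"][:,:,::-1]; b=cam("scene"); q=proj(b,(*p[:2],80)).astype(int)
im=np.hstack([cv2.resize(p2[150:290,190:370],(514,400)),cv2.resize(b["pixels"][q[1]-70:q[1]+70,q[0]-50:q[0]+50,::-1],(286,400))]); cv2.imwrite("pics/ck.png",im)
go(557.4,47.1,55,0)
E
python3 ck.py
```

```text
[556.97307874  46.45719911 113.40433663] [ 0.38635297 -0.65624341 -1.69399827]
pred [277.22823182 242.84800111] red 265 228 29 29 601.0
wheel tool [ -6.5 -29.9   6.3] [33.6 31.8  6.3]
red tool [ 1.8  2.  31.4]
now [557.1  46.2 113.7] yaw -0.1 t 6.5 F [-0.6  0.6 -2.4] gap 0.664 q6 -0.02
row d [0.0009 0.0003 0.0587] wz -0.1
```

View pics/ck.png

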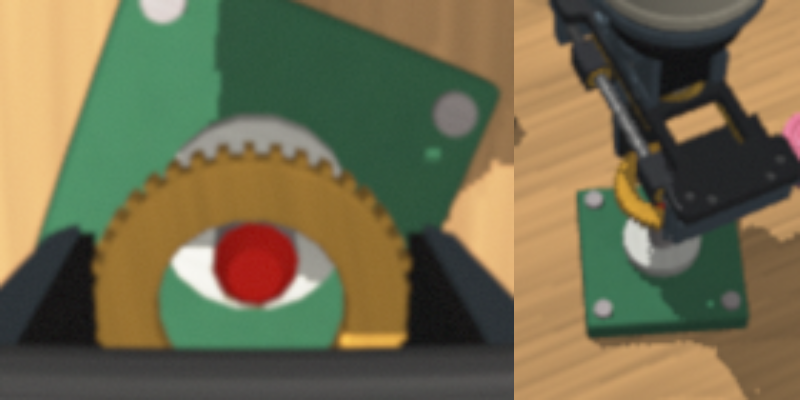

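The red tip shows inside the wheel's hole, about 1 mm off centre. I shift by 1 mm in x and y, lower and release.

Emit:
drive_tool(
  moves=[
    {"wx": 0,"wy": 0,"wz": 0,"dx": 0.001,"dy": 0.001,"dz": 0.015,"hand": 0.05},
    {"wx": 0,"wy": 0,"wz": 0,"dx": 0.001,"dy": 0.001,"dz": 0.03,"hand": 0.05},
    {"wx": 0,"wy": 0,"wz": 0,"dx": 0.001,"dy": 0.001,"dz": 0.042,"hand": 0.05},
    {"wx": 0,"wy": 0,"wz": 0,"dx": 0.001,"dy": 0.001,"dz": 0.052,"hand": 0.05},
    {"wx": 0,"wy": 0,"wz": 0,"dx": 0.001,"dy": 0.001,"dz": 0.058,"hand": 0.05},
    {"wx": 0,"wy": 0,"wz": 0,"dx": 0.001,"dy": 0.001,"dz": 0.058,"hand": 0.05},
    {"wx": 0,"wy": 0,"wz": 0,"dx": 0.001,"dy": 0.001,"dz": 0.058,"hand": 0.05},
  ],
)

```text
time_s: 7.4
tool_pos: [558.8, 48.1, 56.2]
eef_rot: [0.0, 0.707, 0.707, 0.0]
force: [0.8, 0.1, -2.0]
finger_gap: 0.659
finger_force: 30.0
```

Emit:
drive_tool(
  moves=[
    {"wx": 0,"wy": 0,"wz": 0,"dx": 0,"dy": 0,"dz": 0.0015,"hand": 0.05},
    {"wx": 0,"wy": 0,"wz": 0,"dx": 0,"dy": 0,"dz": 0.0015,"hand": 0.05},
    {"wx": 0,"wy": 0,"wz": 0,"dx": 0,"dy": 0,"dz": 0.0015,"hand": 0.09},
    {"wx": 0,"wy": 0,"wz": 0,"dx": 0,"dy": 0,"dz": 0.0015,"hand": 0.09},
    {"wx": 0,"wy": 0,"wz": 0,"dx": 0,"dy": 0,"dz": 0.0015,"hand": 0.09},
    {"wx": 0,"wy": 0,"wz": 0,"dx": 0,"dy": 0,"dz": 0.0015,"hand": 0.09},
    {"wx": 0,"wy": 0,"wz": 0,"dx": 0,"dy": 0,"dz": -0.02,"hand": 0.09},
    {"wx": 0,"wy": 0,"wz": 0,"dx": 0,"dy": 0,"dz": -0.06,"hand": 0.09},
    {"wx": 0,"wy": 0,"wz": 0,"dx": 0,"dy": 0,"dz": -0.11,"hand": 0.09},
    {"wx": 0,"wy": 0,"wz": 0,"dx": 0,"dy": 0,"dz": -0.145,"hand": 0.09},
    {"wx": 0,"wy": 0,"wz": 0,"dx": 0,"dy": 0,"dz": -0.145,"hand": 0.09},
    {"wx": 0,"wy": 0,"wz": 0,"dx": 0,"dy": 0,"dz": -0.145,"hand": 0.09},
  ],
)

```text
time_s: 8.9
tool_pos: [558.1, 48.1, 200.2]
eef_rot: [-0.0, 0.707, 0.707, -0.0]
force: [0.1, -0.6, 0.2]
finger_gap: 0.985
finger_force: 0.0
```

```bash
cat > ck2.py <<'E'
from m import *
c=cam("wrist"); h=hsv(c); H,S,V=h[...,0],h[...,1],h[...,2]
s,p,R=tool(); save(c,"after.png",3,(200,150,360,290))
pr=proj(c,(558,48,82),True); k=blob(c,((H<8)|(H>172))&(S>130),pr,40); e=cv2.fitEllipse(k)
print("red",e,onz(c,*e[0],81,True).round(1))
kw=blob(c,(H>=17)&(H<=30)&(S>130),proj(c,(558,48,48),True),60)
for z in(48,): print("wheel",cv2.fitEllipse(np.array([onz(c,a,b,z,True)[:2] for a,b in kw[:,0,:]],np.float32)))
go(530.5,291,110,34)
E
python3 ck2.py
```

```text
red ((276.7367248535156, 210.47193908691406), (19.63127326965332, 19.920991897583008), 57.44170379638672) [558.3  48.   81. ]
wheel ((559.6730346679688, 48.57242202758789), (62.5975341796875, 62.92133712768555), 44.831783294677734)
now [557.9  48.1 199.8] yaw 0.0 t 8.9 F [0.2 0.2 0.2] gap 0.990 q6 -0.02
row d [ 0.2429 -0.0272  0.0899] wz -34.0
```

View pics/after.png

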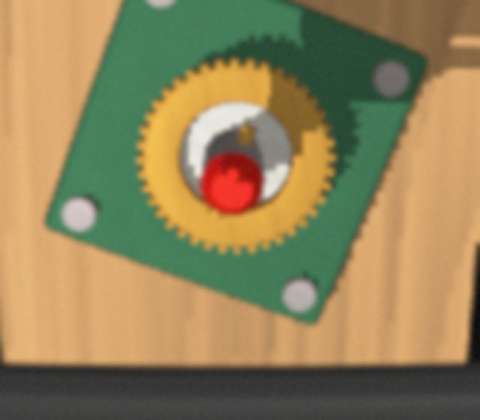

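The wheel lies flat on the seat. Its ring is centred at crop (236,157), with the brass pin at (247,133) and red tip at (233,184) above it. Next, over to the collar.

Emit:
drive_tool(
  moves=[
    {"wx": 0,"wy": 0,"wz": -7,"dx": 0.049,"dy": -0.006,"dz": 0,"hand": 0.09},
    {"wx": 0,"wy": 0,"wz": -14,"dx": 0.097,"dy": -0.011,"dz": 0,"hand": 0.09},
    {"wx": 0,"wy": 0,"wz": -21,"dx": 0.146,"dy": -0.017,"dz": 0.02,"hand": 0.09},
    {"wx": 0,"wy": 0,"wz": -28,"dx": 0.194,"dy": -0.022,"dz": 0.05,"hand": 0.09},
    {"wx": 0,"wy": 0,"wz": -34,"dx": 0.2425,"dy": -0.028,"dz": 0.09,"hand": 0.09},
    {"wx": 0,"wy": 0,"wz": -34,"dx": 0.2425,"dy": -0.028,"dz": 0.09,"hand": 0.09},
    {"wx": 0,"wy": 0,"wz": -34,"dx": 0.2425,"dy": -0.028,"dz": 0.09,"hand": 0.09},
  ],
)

```text
time_s: 9.82
tool_pos: [530.1, 290.2, 110.1]
eef_rot: [-0.0, 0.47, 0.883, -0.001]
force: [0.4, -0.6, 0.0]
finger_gap: 0.987
finger_force: 0.0
```

```bash
cat > col.py <<'E'
import sys
from m import *
c=cam("wrist"); h=hsv(c); H,S,V=h[...,0],h[...,1],h[...,2]
s,p,R=tool(); zt=float(sys.argv[1]) if len(sys.argv)>1 else p[2]-16+36
X0=np.array([530,291,zt]) if zt==36 else np.array([*p[:2],zt])
pr=proj(c,X0,True); k=blob(c,S<60,pr,60)
L=(np.array([onz(c,a,b,zt,True) for a,b in k[:,0,:]])-p)@R
print("pred",pr,"box",cv2.boundingRect(k),"tool",L.min(0).round(1),L.max(0).round(1))
# rim hole: lighter ring vs dark hole; print columns through centre
u=int(pr[0]); print("col",V[int(pr[1])-50:int(pr[1])+50:3,u].tolist()); print("S",S[int(pr[1])-50:int(pr[1])+50:3,u].tolist())
save(c,"col_%s.png"%s["time_s"])
go(530,290.5,16,34)
E
python3 col.py 36
```

```text
pred [277.89010024 223.46537129] box (247, 189, 63, 66) tool [-23.3 -23.2  74.9] [27.5 23.5 74.9]
col [229, 227, 226, 225, 228, 110, 63, 73, 122, 122, 107, 60, 59, 121, 135, 133, 130, 128, 128, 126, 101, 56, 40, 59, 59, 109, 121, 136, 221, 218, 214, 213, 214, 110]
S [121, 121, 121, 121, 120, 90, 12, 17, 17, 23, 17, 4, 4, 114, 125, 125, 122, 122, 122, 128, 101, 14, 6, 0, 9, 19, 17, 51, 122, 124, 124, 123, 124, 111]
now [530.6 289.9 110.9] yaw 34.0 t 9.9 F [-0.3  0.1 -0.7] gap 0.991 q6 -0.19
row d [ 0.0009 -0.0001  0.0949] wz -0.0
```

Emit:
drive_tool(
  moves=[
    {"wx": 0,"wy": 0,"wz": 0,"dx": 0.0005,"dy": 0,"dz": 0.03,"hand": 0.09},
    {"wx": 0,"wy": 0,"wz": 0,"dx": 0.0005,"dy": 0,"dz": 0.06,"hand": 0.09},
    {"wx": 0,"wy": 0,"wz": 0,"dx": 0.0005,"dy": 0,"dz": 0.085,"hand": 0.09},
    {"wx": 0,"wy": 0,"wz": 0,"dx": 0.0005,"dy": 0,"dz": 0.094,"hand": 0.09},
    {"wx": 0,"wy": 0,"wz": 0,"dx": 0.0005,"dy": 0,"dz": 0.094,"hand": 0.09},
    {"wx": 0,"wy": 0,"wz": 0,"dx": 0.0005,"dy": 0,"dz": 0.094,"hand": 0.035},
    {"wx": 0,"wy": 0,"wz": 0,"dx": 0.0005,"dy": 0,"dz": 0.094,"hand": 0.035},
    {"wx": 0,"wy": 0,"wz": 0,"dx": 0.0005,"dy": 0,"dz": 0.094,"hand": 0.035},
    {"wx": 0,"wy": 0,"wz": 0,"dx": 0.0005,"dy": 0,"dz": 0.094,"hand": 0.035},
    {"wx": 0,"wy": 0,"wz": 0,"dx": 0.0005,"dy": 0,"dz": 0.094,"hand": 0.035},
  ],
)

```text
time_s: 11.12
tool_pos: [530.2, 291.0, 17.0]
eef_rot: [0.0, 0.469, 0.883, 0.0]
force: [-0.7, -0.0, 3.1]
finger_gap: 0.525
finger_force: 30.0
```

```bash
python3 -c "
from h import *
go(557.5,48,150,0)"
```

```text
now [530.2 291.   17. ] yaw 34.0 t 11.1 F [-0.7 -0.   3.1] gap 0.525 q6 -0.19
row d [-0.2167 -0.1133 -0.133 ] wz 34.0
```

Emit:
drive_tool(
  moves=[
    {"wx": 0,"wy": 0,"wz": 0,"dx": 0,"dy": 0,"dz": -0.03,"hand": 0.035},
    {"wx": 0,"wy": 0,"wz": 0,"dx": 0,"dy": 0,"dz": -0.085,"hand": 0.035},
    {"wx": 0,"wy": 0,"wz": 0,"dx": 0,"dy": 0,"dz": -0.133,"hand": 0.035},
    {"wx": 0,"wy": 0,"wz": 6,"dx": -0.036,"dy": -0.019,"dz": -0.133,"hand": 0.035},
    {"wx": 0,"wy": 0,"wz": 12,"dx": -0.072,"dy": -0.038,"dz": -0.133,"hand": 0.035},
    {"wx": 0,"wy": 0,"wz": 18,"dx": -0.108,"dy": -0.057,"dz": -0.133,"hand": 0.035},
    {"wx": 0,"wy": 0,"wz": 24,"dx": -0.144,"dy": -0.076,"dz": -0.133,"hand": 0.035},
    {"wx": 0,"wy": 0,"wz": 29,"dx": -0.181,"dy": -0.094,"dz": -0.133,"hand": 0.035},
    {"wx": 0,"wy": 0,"wz": 34,"dx": -0.2165,"dy": -0.1135,"dz": -0.133,"hand": 0.035},
    {"wx": 0,"wy": 0,"wz": 34,"dx": -0.2165,"dy": -0.1135,"dz": -0.133,"hand": 0.035},
    {"wx": 0,"wy": 0,"wz": 34,"dx": -0.2165,"dy": -0.1135,"dz": -0.133,"hand": 0.035},
  ],
)

```text
time_s: 12.5
tool_pos: [557.0, 48.2, 149.8]
eef_rot: [-0.0, 0.707, 0.707, -0.0]
force: [-0.7, 0.3, -1.1]
finger_gap: 0.526
finger_force: 30.0
```

```bash
cat > held2.py <<'E'
from m import *
c=cam("wrist"); h=hsv(c); H,S,V=h[...,0],h[...,1],h[...,2]
s,p,R=tool(); print(p,s["force"])
zt=p[2]-17+36; pr=proj(c,(*p[:2],zt),True); print("collar top pred",pr)
u,v=map(int,pr)
print("V col",[(r,int(V[r,u]),int(S[r,u]),int(H[r,u])) for r in range(v-75,v+20,2)])
m=((H<8)|(H>172))&(S>130); q=proj(c,(557.5,48,83),True); print("redpred",q)
yy,xx=np.nonzero(m[int(q[1])-35:int(q[1])+35,int(q[0])-35:int(q[0])+35]); print(len(xx), (xx.min()+int(q[0])-35,xx.max()+int(q[0])-35,yy.min()+int(q[1])-35,yy.max()+int(q[1])-35) if len(xx) else None)
save(c,"held2.png")
E
python3 held2.py
```

```text
[557.04644964  48.62879939 149.83253141] [ 0.21470234  0.18797612 -1.22509681]
collar top pred [275.49884214 279.13358311]
V col [(204, 162, 14, 23), (206, 94, 19, 9), (208, 87, 18, 10), (210, 90, 20, 9), (212, 88, 17, 5), (214, 101, 63, 1), (216, 123, 166, 0), (218, 60, 38, 7), (220, 53, 14, 20), (222, 51, 5, 0), (224, 49, 5, 0), (226, 47, 0, 0), (228, 51, 15, 40), (230, 48, 5, 30), (232, 59, 9, 30), (234, 87, 12, 0), (236, 110, 16, 4), (238, 135, 19, 9), (240, 131, 18, 10), (242, 129, 16, 8), (244, 128, 20, 12), (246, 124, 16, 4), (248, 110, 16, 9), (250, 64, 4, 0), (252, 67, 4, 0), (254, 68, 8, 75), (256, 64, 4, 60), (258, 61, 4, 60), (260, 92, 72, 69), (262, 137, 112, 72), (264, 139, 105, 69), (266, 168, 94, 22), (268, 222, 122, 16), (270, 212, 121, 16), (272, 117, 107, 15), (274, 54, 9, 15), (276, 62, 4, 90), (278, 65, 8, 0), (280, 66, 4, 30), (282, 73, 10, 10), (284, 81, 6, 15), (286, 79, 3, 30), (288, 77, 7, 15), (290, 74, 7, 0), (292, 76, 10, 10), (294, 70, 4, 150), (296, 68, 8, 165), (298, 68, 8, 45)]
redpred [276.8768516 228.0616647]
23 (np.int64(274), np.int64(284), np.int64(215), np.int64(217))
```

```bash
cat > e.py <<'E'
import cv2
from m import *
c=cam("wrist"); s,p,R=tool(); h=hsv(c); H,S,V=h[...,0],h[...,1],h[...,2]
zt=p[2]-17+36; L=lambda u,v,z:((onz(c,u,v,z,True)-p)@R).round(2)
for v in(233,234,235,249.5,250.5): print(v,L(275.5,v,zt))
print("row242",[(x,int(V[242,x]),int(S[242,x])) for x in range(238,316,2)])
m=((H<8)|(H>172))&(S>100)
for v in range(211,220): 
    xx=np.nonzero(m[v,255:300])[0]; print(v,(xx.min()+255,xx.max()+255) if len(xx) else None)
E
python3 e.py
```

```text
233 [ 23.46   0.06 -19.  ]
234 [ 22.98   0.06 -19.  ]
235 [ 22.5    0.06 -19.  ]
249.5 [ 15.44   0.04 -19.  ]
250.5 [ 14.94   0.03 -19.  ]
row242 [(238, 107, 100), (240, 52, 25), (242, 50, 5), (244, 56, 14), (246, 55, 5), (248, 77, 17), (250, 81, 16), (252, 96, 21), (254, 114, 18), (256, 127, 16), (258, 132, 17), (260, 136, 15), (262, 134, 13), (264, 131, 19), (266, 132, 19), (268, 132, 17), (270, 131, 21), (272, 130, 18), (274, 129, 18), (276, 130, 18), (278, 131, 18), (280, 132, 15), (282, 134, 17), (284, 131, 16), (286, 132, 15), (288, 132, 15), (290, 133, 17), (292, 135, 19), (294, 138, 18), (296, 139, 18), (298, 132, 17), (300, 120, 17), (302, 107, 14), (304, 98, 18), (306, 86, 15), (308, 88, 17), (310, 64, 16), (312, 47, 5), (314, 42, 6)]
211 None
212 None
213 None
214 None
215 (np.int64(276), np.int64(278))
216 (np.int64(275), np.int64(283))
217 (np.int64(275), np.int64(284))
218 None
219 None
```

Emit:
drive_tool(
  moves=[
    {"wx": 0,"wy": 0,"wz": 0,"dx": 0,"dy": 0.0005,"dz": 0.02,"hand": 0.035},
    {"wx": 0,"wy": 0,"wz": 0,"dx": 0,"dy": 0.0005,"dz": 0.04,"hand": 0.035},
    {"wx": 0,"wy": 0,"wz": 0,"dx": 0,"dy": 0.0005,"dz": 0.055,"hand": 0.035},
    {"wx": 0,"wy": 0,"wz": 0,"dx": 0,"dy": 0.0005,"dz": 0.061,"hand": 0.035},
    {"wx": 0,"wy": 0,"wz": 0,"dx": 0,"dy": 0.0005,"dz": 0.064,"hand": 0.035},
    {"wx": 0,"wy": 0,"wz": 0,"dx": 0,"dy": 0.0005,"dz": 0.064,"hand": 0.035},
  ],
)

```text
time_s: 13.35
tool_pos: [557.9, 48.1, 86.2]
eef_rot: [0.0, 0.707, 0.707, 0.0]
force: [0.1, 0.2, -2.1]
finger_gap: 0.527
finger_force: 30.0
```

Emit:
drive_tool(
  moves=[
    {"wx": 0,"wy": 0,"wz": 0,"dx": 0,"dy": 0,"dz": 0.003,"hand": 0.035},
    {"wx": 0,"wy": 0,"wz": 0,"dx": 0,"dy": 0,"dz": 0.006,"hand": 0.035},
    {"wx": 0,"wy": 0,"wz": 0,"dx": 0,"dy": 0,"dz": 0.009,"hand": 0.035},
    {"wx": 0,"wy": 0,"wz": 0,"dx": 0,"dy": 0,"dz": 0.009,"hand": 0.035},
  ],
)

```text
time_s: 13.85
tool_pos: [557.6, 48.0, 76.7]
eef_rot: [-0.0, 0.707, 0.707, -0.0]
force: [-0.1, 0.5, -2.0]
finger_gap: 0.524
finger_force: 30.0
```

Emit:
drive_tool(
  moves=[
    {"wx": 0,"wy": 0,"wz": 0,"dx": 0,"dy": 0,"dz": 0.003,"hand": 0.035},
    {"wx": 0,"wy": 0,"wz": 0,"dx": 0,"dy": 0,"dz": 0.005,"hand": 0.035},
    {"wx": 0,"wy": 0,"wz": 0,"dx": 0,"dy": 0,"dz": 0.0065,"hand": 0.035},
    {"wx": 0,"wy": 0,"wz": 0,"dx": 0,"dy": 0,"dz": 0.0065,"hand": 0.035},
  ],
)

```text
time_s: 14.35
tool_pos: [557.7, 48.0, 70.3]
eef_rot: [-0.0, 0.707, 0.707, -0.0]
force: [0.5, 0.8, -1.6]
finger_gap: 0.528
finger_force: 30.0
```

Emit:
drive_tool(
  moves=[
    {"wx": 0,"wy": 0,"wz": 0,"dx": 0,"dy": 0,"dz": 0.001,"hand": 0.035},
    {"wx": 0,"wy": 0,"wz": 0,"dx": 0,"dy": 0,"dz": 0.001,"hand": 0.035},
  ],
)

```text
time_s: 14.6
tool_pos: [557.8, 48.0, 69.7]
eef_rot: [0.0, 0.707, 0.707, 0.0]
force: [-1.2, -0.3, 5.0]
finger_gap: 0.524
finger_force: 30.0
```

Emit:
drive_tool(
  moves=[
    {"wx": 0,"wy": 0,"wz": 4,"dx": 0,"dy": 0,"dz": 0.0005,"hand": 0.035},
    {"wx": 0,"wy": 0,"wz": 8,"dx": 0,"dy": 0,"dz": 0.0005,"hand": 0.035},
    {"wx": 0,"wy": 0,"wz": 12,"dx": 0,"dy": 0,"dz": 0.0005,"hand": 0.035},
    {"wx": 0,"wy": 0,"wz": 12,"dx": 0,"dy": 0,"dz": 0.0005,"hand": 0.035},
  ],
)

```text
time_s: 15.1
tool_pos: [558.7, 47.9, 69.5]
eef_rot: [0.001, 0.777, 0.629, 0.001]
force: [1.0, -0.7, 5.9]
finger_gap: 0.527
finger_force: 30.0
```

Emit:
drive_tool(
  moves=[
    {"wx": 0,"wy": 0,"wz": 4,"dx": 0,"dy": 0,"dz": 0.0005,"hand": 0.035},
    {"wx": 0,"wy": 0,"wz": 8,"dx": 0,"dy": 0,"dz": 0.0005,"hand": 0.035},
    {"wx": 0,"wy": 0,"wz": 12,"dx": 0,"dy": 0,"dz": 0.0005,"hand": 0.035},
    {"wx": 0,"wy": 0,"wz": 12,"dx": 0,"dy": 0,"dz": 0.0005,"hand": 0.035},
  ],
)

```text
time_s: 15.6
tool_pos: [557.6, 48.1, 68.4]
eef_rot: [-0.0, 0.838, 0.545, -0.0]
force: [-0.5, -0.3, 0.2]
finger_gap: 0.528
finger_force: 30.0
```

```bash
python3 -c "
from h import *
go(557.8,48,69)
print(ctrl.observe()['moment'])"
```

```text
now [557.6  48.1  68.4] yaw -23.9 t 15.6 F [-0.5 -0.3  0.2] gap 0.528 q6 0.40
row d [ 0.      0.0002 -0.0006] wz None
[-0.03086425  0.13705497 -0.03424774]
```

Force has fallen and the tool has dropped, so the keyway may be engaged. I probe 2 mm down.

Emit:
drive_tool(
  moves=[
    {"wx": 0,"wy": 0,"wz": 0,"dx": 0,"dy": 0,"dz": 0.001,"hand": 0.035},
    {"wx": 0,"wy": 0,"wz": 0,"dx": 0,"dy": 0,"dz": 0.002,"hand": 0.035},
    {"wx": 0,"wy": 0,"wz": 0,"dx": 0,"dy": 0,"dz": 0.002,"hand": 0.035},
  ],
)

```text
time_s: 15.98
tool_pos: [557.7, 48.1, 66.5]
eef_rot: [-0.0, 0.838, 0.545, 0.0]
force: [-0.0, 0.6, 1.2]
finger_gap: 0.522
finger_force: 30.0
```

Emit:
drive_tool(
  moves=[
    {"wx": 0,"wy": 0,"wz": 0,"dx": 0,"dy": 0,"dz": 0.001,"hand": 0.035},
    {"wx": 0,"wy": 0,"wz": 0,"dx": 0,"dy": 0,"dz": 0.001,"hand": 0.035},
    {"wx": 0,"wy": 0,"wz": 0,"dx": 0,"dy": 0,"dz": 0.003,"hand": 0.035},
    {"wx": 0,"wy": 0,"wz": 0,"dx": 0,"dy": 0,"dz": 0.003,"hand": 0.035},
  ],
)

```text
time_s: 16.48
tool_pos: [557.7, 48.1, 63.4]
eef_rot: [-0.0, 0.838, 0.545, 0.0]
force: [0.5, 0.6, 1.4]
finger_gap: 0.521
finger_force: 30.0
```

```bash
cat > ck3.py <<'E'
from m import *
s,p,R=tool(); print(p.round(1),np.round(s["force"],1),np.round(s["moment"],2))
for n in("scene","wrist","top"):
    c=cam(n);h=hsv(c);H,S,V=h[...,0],h[...,1],h[...,2]; m=((H<8)|(H>172))&(S>110)
    q=proj(c,(557.7,48.1,82),n=="wrist"); x,y=q.astype(int); mm=m[max(0,y-25):y+25,x-25:x+25]
    yy,xx=np.nonzero(mm); print(n,q.round(1),"red px",len(xx),(xx.min()+x-25,xx.max()+x-25,yy.min()+y-25,yy.max()+y-25) if len(xx) else "")
    save(c,"h_%s_%.1f.png"%(n,s["time_s"]))
E
python3 ck3.py
```

```text
[557.7  48.1  63.4] [0.5 0.6 1.4] [ 0.08  0.17 -0.19]
scene [294.3 187.8] red px 0 
wrist [274.9 280.4] red px 374 (np.int64(259), np.int64(295), np.int64(260), np.int64(272))
top [246.9 209.7] red px 0
```

Emit:
drive_tool(
  moves=[
    {"wx": 0,"wy": 0,"wz": 0,"dx": 0,"dy": 0,"dz": 0.001,"hand": 0.035},
    {"wx": 0,"wy": 0,"wz": 0,"dx": 0,"dy": 0,"dz": 0.002,"hand": 0.035},
    {"wx": 0,"wy": 0,"wz": 0,"dx": 0,"dy": 0,"dz": 0.002,"hand": 0.035},
  ],
)

```text
time_s: 17.0
tool_pos: [557.8, 48.1, 61.8]
eef_rot: [0.0, 0.839, 0.545, 0.0]
force: [-2.1, 1.7, 9.9]
finger_gap: 0.521
finger_force: 30.0
```

```bash
python3 ck3.py
python3 - <<'E'
from m import *
c=cam("wrist"); s,p,R=tool();h=hsv(c);V=h[...,2];S=h[...,1]
print([(v,int(V[v,277]),int(S[v,277])) for v in range(205,282,2)])
L=lambda u,v,z:((onz(c,u,v,z,True)-p)@R).round(1)
print([(z,[L(277,v,z)[0] for v in (228,232,236,240)]) for z in(77,81,85,89)])
E
```

```text
[557.8  48.1  61.8] [-2.1  1.7  9.9] [ 0.09  0.61 -0.22]
scene [294.3 187.8] red px 0 
wrist [274.8 281.9] red px 337 (np.int64(259), np.int64(295), np.int64(260), np.int64(272))
top [246.9 209.7] red px 0 
[(205, 169, 172), (207, 170, 170), (209, 171, 170), (211, 170, 170), (213, 167, 173), (215, 163, 167), (217, 120, 98), (219, 90, 17), (221, 91, 14), (223, 93, 16), (225, 94, 19), (227, 93, 19), (229, 94, 16), (231, 94, 14), (233, 98, 16), (235, 108, 19), (237, 136, 19), (239, 149, 19), (241, 143, 20), (243, 138, 17), (245, 136, 17), (247, 134, 17), (249, 103, 17), (251, 69, 4), (253, 74, 0), (255, 72, 4), (257, 69, 4), (259, 74, 41), (261, 136, 173), (263, 165, 223), (265, 168, 219), (267, 168, 229), (269, 170, 225), (271, 136, 189), (273, 66, 42), (275, 63, 0), (277, 71, 7), (279, 71, 4), (281, 76, 7)]
[(77, [np.float64(25.4), np.float64(23.4), np.float64(21.5), np.float64(19.5)]), (81, [np.float64(26.6), np.float64(24.7), np.float64(22.8), np.float64(20.9)]), (85, [np.float64(27.8), np.float64(26.0), np.float64(24.1), np.float64(22.3)]), (89, [np.float64(29.1), np.float64(27.3), np.float64(25.5), np.float64(23.7)])]
```

Force matches the spring at 3 mm of compression (about 11 N), and the red tip shows above the collar, so it is keyed. Pressing home.

Emit:
drive_tool(
  moves=[
    {"wx": 0,"wy": 0,"wz": 0,"dx": 0,"dy": 0,"dz": 0.001,"hand": 0.035},
    {"wx": 0,"wy": 0,"wz": 0,"dx": 0,"dy": 0,"dz": 0.002,"hand": 0.035},
    {"wx": 0,"wy": 0,"wz": 0,"dx": 0,"dy": 0,"dz": 0.003,"hand": 0.035},
    {"wx": 0,"wy": 0,"wz": 0,"dx": 0,"dy": 0,"dz": 0.004,"hand": 0.035},
    {"wx": 0,"wy": 0,"wz": 0,"dx": 0,"dy": 0,"dz": 0.004,"hand": 0.035},
    {"wx": 0,"wy": 0,"wz": 0,"dx": 0,"dy": 0,"dz": 0.004,"hand": 0.035},
  ],
)

```text
time_s: 17.95
tool_pos: [557.8, 48.1, 58.0]
eef_rot: [0.0, 0.839, 0.545, 0.0]
force: [-4.5, 0.5, 15.6]
finger_gap: 0.527
finger_force: 30.0
```

Emit:
drive_tool(
  moves=[
    {"wx": 0,"wy": 0,"wz": 0,"dx": 0,"dy": 0,"dz": 0.0006,"hand": 0.035},
    {"wx": 0,"wy": 0,"wz": 0,"dx": 0,"dy": 0,"dz": 0.0006,"hand": 0.035},
    {"wx": 0,"wy": 0,"wz": 0,"dx": 0,"dy": 0,"dz": 0.0006,"hand": 0.035},
  ],
)

```text
time_s: 18.32
tool_pos: [557.8, 48.1, 57.8]
eef_rot: [0.0, 0.839, 0.545, 0.0]
force: [-5.7, 1.5, 25.2]
finger_gap: 0.526
finger_force: 30.0
```

Run:
```python
from m import *
c=cam("wrist"); s,p,R=tool();h=hsv(c);H,S,V=h[...,0],h[...,1],h[...,2]
print(p.round(2),np.round(s["force"],1),np.round(s["moment"],2))
print([(v,int(V[v,277]),int(S[v,277])) for v in range(215,275,2)])
```

```text
[557.86  48.07  57.85] [-5.9  1.1 25.4] [ 0.09  1.34 -0.14]
[(215, 165, 168), (217, 125, 98), (219, 89, 14), (221, 92, 14), (223, 95, 13), (225, 94, 19), (227, 92, 14), (229, 93, 19), (231, 95, 19), (233, 99, 15), (235, 107, 19), (237, 135, 19), (239, 149, 15), (241, 144, 18), (243, 141, 16), (245, 137, 17), (247, 135, 19), (249, 106, 17), (251, 72, 4), (253, 75, 3), (255, 74, 3), (257, 67, 0), (259, 70, 4), (261, 97, 18), (263, 116, 64), (265, 156, 188), (267, 169, 223), (269, 169, 222), (271, 135, 195), (273, 67, 46)]
```

Force jumped about 10 N over 0.2 mm, so this is the hard stop. The collar's rim hasn't shifted in the jaws. Handing in while holding.

```bash
python3 -c "
from cell import ctrl
print(ctrl.close_job())"
```

```text
the job is handed in; nothing more can be done
None
```

The brass wheel lies on the sprung seat, and the steel collar is keyed over the cross pin and held pressed to the hard stop at about 25 N, handed in at about 18.4 s; the hand-in returned no verdict.

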